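# Stand the row divider and draw out the spacing gauge

### The job

Set out the next row on the plant-sale table: take the wooden divider board off its little easel and stand it upright on its lower thin edge, centred on and square across the wide foot plate at the closed end of the spacing gauge, and let go of it. Then squeeze the gauge's black grip so that its side lock button is pushed right in, and with the button kept in draw the arm out until the heavy line (120 mm) is at the mouth of the housing. Finish there still holding the grip with the button squeezed in, the divider still standing, and leave the potted seedlings alone.

Things in the scene. Friction and masses are not known exactly. Their poses are not given: they have to be found in the camera images.
- divider: Loose pale wooden board, 16 mm thick (its x), 110 mm wide (its y), 125 mm tall (its z), about 150 g. Origin at the centre of its lower thin edge; z points up along the board. It starts leaning on the easel, z axis tilted 28 degrees from vertical with its top towards the robot; the upper 55 mm of both faces is free.
- easel: Fixed small plywood easel, 95 x 100 mm, 75 mm high, that props the lower 70 mm of the divider from beneath, on the robot's side; an 8 mm high lip in front of the divider's lower edge on the far side (pull the board out along its own z). Origin on the table under the divider's lower edge; its x points away from the robot, the divider leans towards its -x.
- gauge: Fixed telescoping spacing gauge. Origin on the table under the mouth of its housing; x is the direction in which the arm slides out. Aluminium housing 180 mm long (x -180 to 0), 40 mm wide, 49 mm high; grey base sheet 5 mm thick, widening behind the housing's closed end into the foot plate.
- foot (a point): Centre of the foot plate's top, 5 mm above the table; plate 70 mm (gauge x) by 140 mm (gauge y), 225 mm behind the mouth, 45 mm behind the housing's closed end. The divider's lower edge belongs here, its width along the gauge's y, its thickness along the gauge's x (either way round). Axes as the gauge.
- mouth (a point): Top of the arm's bar at the mouth of the housing, where the scale is read, 35 mm above the table.
- line120 (a point): Heavy black line right across the top of the steel bar: the sixth line, 120 mm; short thin lines stand every 20 mm. It is inside the housing at the start.
- grip (a point): Point in the black grip block at the arm's end, on its midline, 60 mm above the table, 22 mm below its top. The block is 30 mm long (gauge x), 26 mm wide (gauge y), 82 mm high above the table, clear on both sides. Its centre is 45 mm plus the arm's reading from the mouth. Axes as the gauge. Squeeze it across, along the gauge's y.
- gauge_arm (a joint): Reading of the arm in m, 0 (in) to 0.145 (out); 0.12 when the heavy line is at the mouth. It starts between 0 and 0.015, loose; while the lock button is out a catch stops it at 0.020. With the button right in it slides the whole way with about 1 N and stays where it is left.
- lock_button (a joint): Grey lock button on the gauge's -y side of the grip, cap 22 mm (gauge x) by 30 mm high, centred at the height of grip, standing 9 mm proud of the block. 0 out, 0.006 m right in (then 3 mm proud); the catch is free from 0.0045. Its spring takes 6 N to start and 10 N fully in; it springs out when let go.
- pot0: Seedling in a black square pot 52 mm wide, 85 mm high, leaves to 180 mm; bystander. Origin under its centre.
- pot1: Seedling like pot0; bystander.
- pot2: Seedling like pot0; bystander.
Things that resemble listed ones, but are neither listed nor needed, are in the scene too. There is more than one size of the divider; the one meant has the size given above.

How it is judged:
By the outcome, as a careful person would: the job done as asked, in the order asked, and still so for the second after the job is handed in, while the arm keeps its last pose, push and grip.
It also fails if it takes over 58 s, if anything falls off the work surface, if the arm or the gripper's body presses on something with over 40 N, if the wrist force passes 120 N, or if a joint passes its speed limit or range.

### The arm

A 6-joint arm with a two-finger parallel gripper is mounted at the origin on the work surface. World frame = base frame: x ahead of the robot, y to its left, z up, the work surface at z = 0. Lengths are in mm, angles in rad, forces in N, time in s.
With the tool pointing down it reaches from about 350 to 875 mm from the base axis. Payload 4.2 kg.
Tool frame: the origin (TCP) lies at the very end of the fingers, on their centre line; the grasp point (between the pads) lies 19 mm behind it; z points along the fingers, y is the line along which they close (so a half turn about z gives the same grasp; the last joint's range is limited). The gripper opens to 85 mm and grips with 20 to 120 N. Pads are 22 mm wide; open, the fingers measure 114 mm over their backs; the gripper's body (76 mm by 85 mm) begins 54 mm behind the grasp point. The pads swing forward as they close: fully open they stand 13 mm farther back than shut.
Start: joints at [-1.027, 0.385, 0.008, 0, -1.194, -0.259], TCP at [175.62, -599.797, 231.312] pointing down, gripper open.
Joint ranges: [-3.14, 3.14], [-1.21, 2.06], [-1.07, 1.41], [-3.16, 2.05], [-2.99, -0.16], [-3.1, 3.1]. Speed limits (rad/s): [2.79, 2.79, 3.14, 3.14, 3.14, 3.14].

### API

Orientations are given as a unit quaternion [x, y, z, w].
In Python, from bench import arm gives the robot as it stands. The module is installed in compiled form; this text tells all that it offers.
- The arm moves only by the tool drive_tool, never from a script. Its argument "targets" is a list of rows, each a list of 5 numbers: the closure, from -1 (fully open) to 1 (shut), then the shift along the tool's x, y, z in mm, then the turn about the tool's z in degrees. In form: [[grip, tx, ty, tz, roll], ...]. A call has 1 to 12 rows; each row is the pose to reach, as a shift and turn from the pose commanded when the call began, along the tool's axes at that moment; what a row does not reach only later rows make up. A row lasts 1/10 s, in which the tool goes at most 50 mm and 8.59 degrees, less where a joint would pass 70% of its speed; a pose out of reach is approached as far as the arm can. A call with a gripper value outside its range is refused whole. The fingers move at their own pace and stop on an object; the grip force is fixed at half the most. Time passes only in rows, so rows that repeat a pose let the fingers close. It gives the time, the measured TCP pose, the force, the opening and the grip force at its end, in the units of the state.
- arm.read_state(): the state, without advancing time (a new reading comes with each control period).
- arm.get_image(name): name is "scene" or "side" or "wrist"; returns the picture (400x640x3 uint8, blue, green, red); there is no depth.
- arm.camera_params(name): a dict with "fov_y" (degrees; the focal length in pixels is half the picture's height over the tangent of half this angle, whatever the lens; pixels are square), "cx", "cy" (the principal point, pixels), "D" ([k1, k2, p1, p2, k3] as OpenCV has them; the pictures are not rectified), "rvec" (rotation vector, rad) and "tvec" (3), from world to camera coordinates, as OpenCV has them; the wrist camera has in their place "tool_from_camera" (4x4, takes a point from camera to tool coordinates, whose origin is the TCP and whose axes are the flange's). Camera axes: x right, y down, z forward; pixel columns grow to the right and rows downward; lengths in mm; the calibration is good to about 2 mm. A picture is of the moment at which its call begins: read the wrist's pose just before it. camera_params takes no time and is no camera call.
- arm.job_done(): hands the job in; it is judged then, once.
The state is a dict: "clock": time; "joints": joint angles; "joint_vel": joint speeds; "joint_efforts": joint torques, N m; "position": TCP position; "ee_rot": TCP orientation; "contact_force": force on the tool from outside, world axes, zero at the start; "wrist_torque": the same for the moment, N m; "gripper_width": finger opening in mm; "grasp_force": force on a finger pad.
Only numpy, scipy, OpenCV 4.12 (cv2) and the standard library are available. Lean on these libraries where they do the work, as an engineer would, in place of code of your own. Each camera call takes 0.05 s, during which the arm holds its last target. There are 200 camera calls.

## Working session

There is one attempt and no reset: what is moved stays moved. The work goes in short steps, Python scripts to look and compute and a tool call to move; the robot and the scene stay as the last step left them, time stands still between calls to the robot, and variables do not carry over. Pictures are saved under pics/ and viewed, at most 10 in all, crops included, and the job is handed in when it is done.

Besides the shell and the picture viewer there is one more tool, called after ">>>" as name(argument=value, ...), one argument or row to a line, values as JSON. drive_tool: Moves the arm, as the interface text tells. Its arguments: {"type":"object","properties":{"targets":{"type":"array","items":{"type":"array","items":{"type":"number"}}}},"required":["targets"]}

```bash
mkdir -p pics; python3 - <<'E'
from bench import arm
import cv2,numpy as np
for n in ["scene","side"]:
    cv2.imwrite(f"pics/{n}0.png",arm.get_image(n)); 
for n in ["scene","side","wrist"]: print(n,arm.camera_params(n))
s=arm.read_state(); print(s)
E
```

```text
scene {'fov_y': 45.056053617217586, 'cx': 322.48938065634695, 'cy': 200.8743972177729, 'D': array([-0.10529323,  0.        ,  0.        ,  0.        ,  0.        ]), 'rvec': array([ 1.46238319,  2.18810271, -0.79682787]), 'tvec': array([ 110.31050183, -345.69378909, 1702.86305797])}
side {'fov_y': 44.12988378569068, 'cx': 315.07891043569384, 'cy': 201.40151416089842, 'D': array([0.04978692, 0.        , 0.        , 0.        , 0.        ]), 'rvec': array([ 0.27827819, -2.65263146,  1.48446291]), 'tvec': array([ 526.73096261,   81.41404669, 1324.19319218])}
wrist {'fov_y': 58.316177166489744, 'cx': 317.89104528674136, 'cy': 203.54709595570156, 'D': array([-0.00344361,  0.        ,  0.        ,  0.        ,  0.        ]), 'tool_from_camera': array([[-2.06835804e-05, -9.49871542e-01, -3.12640453e-01,
         8.02707002e+01],
       [ 9.99999733e-01, -2.47966151e-04,  6.87218859e-04,
         8.03996639e-01],
       [-7.30293887e-04, -3.12640355e-01,  9.49871294e-01,
        -1.42754308e+02],
       [ 0.00000000e+00,  0.00000000e+00,  0.00000000e+00,
         1.00000000e+00]])}
{'clock': 0.1, 'joints': array([-1.02739706e+00,  3.85468400e-01,  6.73155143e-03, -4.32572898e-04,
       -1.19400875e+00, -2.58611615e-01]), 'joint_vel': array([ 1.12556004e-03, -1.11495763e-03,  3.39458873e-03,  1.60372977e-03,
        1.03138088e-03, -6.92320049e-05]), 'joint_efforts': array([-4.21597670e-04, -3.93319702e+01,  1.88928187e+01,  4.19792712e+00,
       -2.57413922e-03,  1.03832795e-05]), 'position': array([ 175.46336702, -599.30377023,  230.3260286 ]), 'ee_rot': array([-1.41834077e-01,  9.89889946e-01,  9.75789905e-04, -1.95355061e-04]), 'contact_force': array([-0.58912303, -0.25601164, -0.07805931]), 'wrist_torque': array([-0.010524  ,  0.06108093,  0.02435327]), 'grasp_force': 0.0, 'gripper_width': 85.7663262371116}
```

View pics/scene0.png

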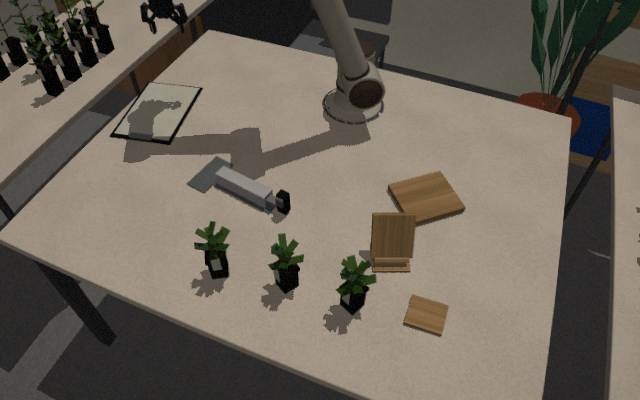

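View pics/side0.png

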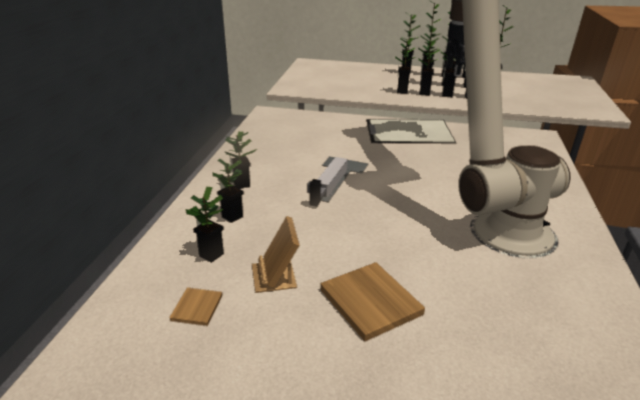

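Scene view: divider on its easel near (393,240), gauge from foot (210,175) to grip (284,202), pots at (217,265), (287,278) and (353,295). The other boards lie flat on the table. I'll zoom in for exact pixels.

```bash
python3 - <<'E'
import cv2,numpy as np
s=cv2.imread("pics/scene0.png");d=cv2.imread("pics/side0.png")
def c(im,x,y,w,h,k,grid=10):
    o=cv2.resize(im[y:y+h,x:x+w],None,fx=k,fy=k,interpolation=cv2.INTER_CUBIC)
    o=cv2.convertScaleAbs(o,alpha=1.5)
    for g in range(0,w,grid): cv2.putText(o,str(x+g),(g*k,9),0,.33,(0,0,255),1); cv2.line(o,(g*k,10),(g*k,16),(0,0,255),1)
    for g in range(0,h,grid): cv2.putText(o,str(y+g),(0,g*k+4),0,.33,(255,0,0),1); cv2.line(o,(22,g*k),(28,g*k),(255,0,0),1)
    return o
a=c(s,180,150,120,70,6); b=c(d,300,150,75,60,6)
a2=c(s,360,200,65,80,6); b2=c(d,245,210,65,90,6)
A=np.zeros((600,800,3),np.uint8); 
a=a[:420]; A[:a.shape[0],:a.shape[1]]=a
cv2.imwrite("pics/c1.png",a)
B=np.zeros((560,800,3),np.uint8); B[:480,:390]=a2; B[:540,400:790]=b2; cv2.imwrite("pics/c2.png",B)
cv2.imwrite("pics/c3.png",b)
E
```

```text
(no output)
```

View pics/c1.png

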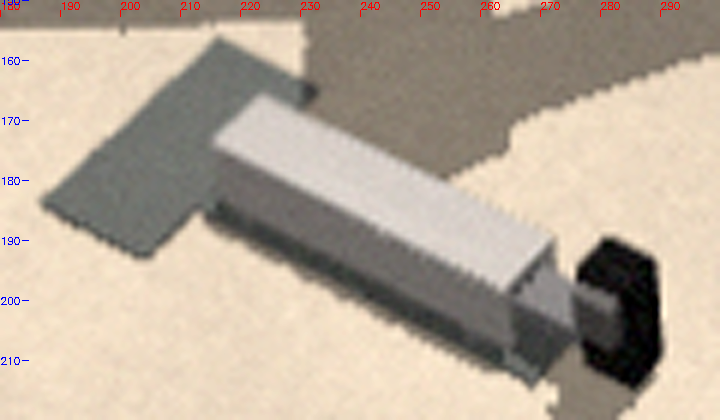

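View pics/c2.png

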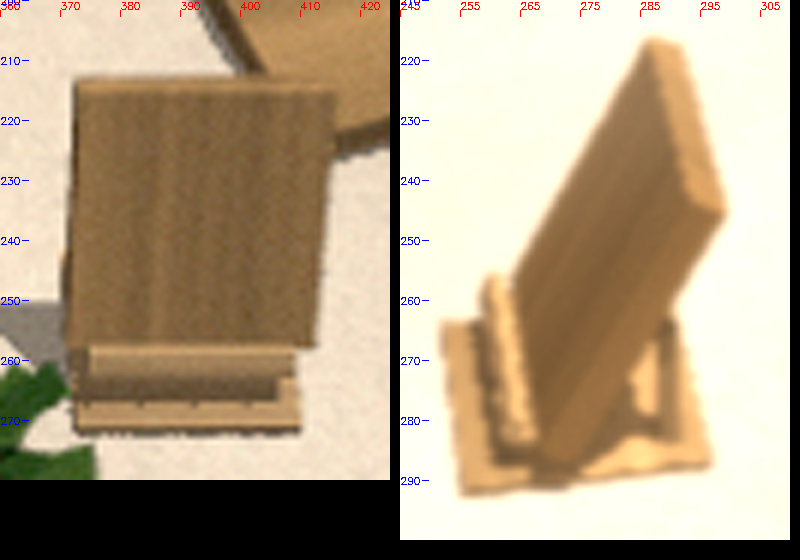

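View pics/c3.png

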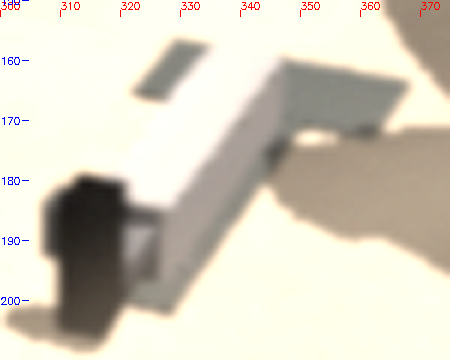

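Scene crops: foot plate corners, housing top edges and the divider's front face are all sharp. The side view shows the divider's top end and the lip clearly. I'll fit both poses from these corners.

```bash
cat > h.py <<'E'
import cv2,numpy as np
from scipy.optimize import least_squares
from bench import arm
def proj(n,P):
    p=arm.camera_params(n); f=200/np.tan(np.radians(p['fov_y']/2))
    K=np.array([[f,0,p['cx']],[0,f,p['cy']],[0,0,1]])
    return cv2.projectPoints(np.array(P,float).reshape(-1,3),p['rvec'],p['tvec'],K,p['D'])[0].reshape(-1,2)
def src(o,pts): return np.array(o)+(np.array(pts,float)+.5)/6-.5
def Rz(a): return np.array([[np.cos(a),-np.sin(a),0],[np.sin(a),np.cos(a),0],[0,0,1]])
E
cat > fit.py <<'E'
from h import *
G={'scene':((180,150),[((-260,70,5),(220,38)),((-260,-70,5),(42,202)),((-190,-70,5),(143,256)),((-190,70,5),(317,90)),((-180,20,49),(265,95)),((-180,-20,49),(213,143)),((0,20,49),(553,240)),((0,-20,49),(510,293))]),
 'side':((300,150),[((0,20,49),(168,208)),((-180,20,49),(283,58)),((-260,70,5),(410,85)),((-190,70,5),(380,130))])}
D={'scene':((360,200),[((8,-55,125),(76,95)),((8,55,125),(335,94)),((-8,-55,125),(76,79)),((-8,55,125),(333,77)),((8,-55,0),(68,347)),((8,55,0),(315,347))]),
 'side':((245,210),[((8,55,125),(292,195)),((-8,55,125),(325,212)),((8,-55,125),(248,37)),((-8,-55,125),(282,42)),((8,55,0),(143,470))])}
t=np.radians(-28); Ry=np.array([[np.cos(t),0,np.sin(t)],[0,1,0],[-np.sin(t),0,np.cos(t)]])
def fit(M,T,x0,w=lambda p:p):
    def r(q):
        return np.concatenate([(proj(n,T(q,[p for p,_ in L]))-src(o,[u for _,u in L])).ravel() for n,(o,L) in M.items()])
    s=least_squares(r,x0,loss='soft_l1'); return s.x,np.round(r(s.x).reshape(-1,2),1)
tg=lambda q,P:np.array(P)@Rz(q[2]).T+[q[0],q[1],0]
td=lambda q,P:(np.array(P)@Ry.T)@Rz(q[2]).T+[q[0],q[1],q[3]]
if __name__=="__main__":
    q,e=fit(G,tg,[450,-150,.7]);print("gauge",q,np.degrees(q[2]));print(e.tolist())
    print("foot",tg(q,[(-225,0,5)]),"grip0",tg(q,[(45,0,60)]))
    q,e=fit(D,td,[600,150,0,5]);print("div",q,np.degrees(q[2]));print(e.tolist())
    print("top centre",td(q,[(0,0,125),(0,0,100)]))
    # pots: rough by pot base pixel
    for u in [(219,276),(290,289),(354,310)]:
        f=lambda v:(proj('scene',[[v[0],v[1],0]])-np.array(u)).ravel()
        print("pot",least_squares(f,[600,0]).x)
E
python3 fit.py
```

```text
gauge [534.68484292 -65.505441    32.81698309] 1880.274627464184
[[0.1, -0.2], [-0.2, 0.0], [0.4, 0.3], [1.1, -0.5], [-0.1, -0.3], [-0.1, -0.1], [0.7, -0.4], [-0.5, -0.2], [-0.3, -0.5], [-0.1, -1.1], [-0.1, -1.2], [-1.2, 0.5]]
foot [[ 496.676523  -287.2719119    5.       ]] grip0 [[542.28650691 -21.15214682  60.        ]]
div [5.84468922e+02 3.15915056e+02 4.03944341e-01 1.57727813e+01] 23.14430589410416
[[0.3, -0.4], [0.5, -0.6], [-0.4, -0.3], [-0.4, -0.2], [-0.3, 1.5], [0.3, 1.0], [0.1, 0.9], [1.1, 0.2], [-0.3, -0.6], [0.1, 0.7], [-0.6, -1.9]]
top centre [[530.50798773 292.84943162 126.14123044]
 [541.3001746  297.4625564  104.06754062]]
pot [801.59555685 -80.05977186]
pot [764.754904   105.81120456]
pot [758.04878119 276.11804437]
```

```bash
python3 - <<'E'
from fit import *
D2={'scene':(D['scene'][0],D['scene'][1][:4]),'side':(D['side'][0],D['side'][1][:4])}
q,e=fit(D2,td,[584,316,.4,10]);print(q,np.degrees(q[2]));print(e.tolist())
top=td(q,[(0,0,125),(0,0,100),(0,0,0)]);print(top)
s=arm.read_state()
from scipy.spatial.transform import Rotation as R
M=R.from_quat(s['ee_rot']).as_matrix();print(M.round(4))
print("joint6",s['joints'][5], "tool y yaw",np.degrees(np.arctan2(M[1,1],M[0,1])))
E
```

```text
[5.85568660e+02 3.15379112e+02 3.93916683e-01 1.60770308e+01] 22.569763437375617
[[0.1, -0.4], [0.4, -0.2], [-0.5, -0.3], [-0.4, 0.1], [-0.6, 0.7], [0.5, 0.0], [-0.4, -0.8], [-0.0, 0.5]]
[[531.37914855 292.85574012 126.44547994]
 [542.21705088 297.36041443 104.37179012]
 [585.56866022 315.37911167  16.07703083]]
[[-9.598e-01 -2.808e-01 -7.000e-04]
 [-2.808e-01  9.598e-01  1.900e-03]
 [ 1.000e-04  2.000e-03 -1.000e+00]]
joint6 -0.2586116153755935 tool y yaw 106.30798244082571
```

```bash
cat > to.py <<'E'
import sys,numpy as np
from bench import arm
from scipy.spatial.transform import Rotation as R
def to(*ts):
    s=arm.read_state();M=R.from_quat(s['ee_rot']).as_matrix()
    yaw=np.degrees(np.arctan2(M[1,1],M[0,1]))
    print("t",s['clock'].round(2),"pos",s['position'].round(1),"yyaw",round(yaw,2),"w",round(s['gripper_width'],1),"F",s['contact_force'].round(1),s['grasp_force'])
    for x,y,z,ya in ts:
        print("  shift",(M.T@(np.array([x,y,z])-s['position'])).round(1),"roll",round((yaw-ya+180)%360-180,2))
if __name__=="__main__":
    v=list(map(float,sys.argv[1:])); to(*[v[i:i+4] for i in range(0,len(v),4)])
E
python3 to.py 480 -150 231 150 541.7 297 231 202.8
```

```text
Traceback (most recent call last):
  File "to.py", line 11, in <module>
    v=list(map(float,sys.argv[1:])); to(*[v[i:i+4] for i in range(0,len(v),4)])
                                     ~~^^^^^^^^^^^^^^^^^^^^^^^^^^^^^^^^^^^^^^^^
  File "to.py", line 7, in to
    print("t",s['clock'].round(2),"pos",s['position'].round(1),"yyaw",round(yaw,2),"w",round(s['gripper_width'],1),"F",s['contact_force'].round(1),s['grasp_force'])
              ^^^^^^^^^^^^^^^^
AttributeError: 'float' object has no attribute 'round'
```

```bash
sed -i "s/s\['clock'\].round(2)/s['clock']/" to.py; python3 to.py 480 -150 231 150 541.7 297 231 202.8
```

```text
t 0.1 pos [ 175.5 -599.3  230.3] yyaw 106.31 w 85.8 F [-0.6 -0.3 -0.1] 0.0
  shift [-418.4  345.7   -0. ] roll -43.69
  shift [-603.2  757.4    0.8] roll -96.49
```

>>> drive_tool(
  targets=[
    [-1,-418,346,0,-44],
    [-1,-418,346,0,-44],
    [-1,-418,346,0,-44],
    [-1,-418,346,0,-44],
    [-1,-418,346,0,-44],
    [-1,-418,346,0,-44],
    [-1,-418,346,0,-44],
    [-1,-418,346,0,-44],
    [-1,-418,346,0,-44],
    [-1,-418,346,0,-44],
    [-1,-418,346,0,-44],
  ],
)

```text
clock: 1.2
position: [480.3, -148.0, 231.2]
ee_rot: [-0.503, 0.864, 0.0, -0.0]
contact_force: [0.1, -0.8, -0.2]
gripper_width: 85.4
grasp_force: 0.0
```

```bash
python3 to.py 541.7 297 231 202.8
```

```text
t 1.2 pos [ 480.3 -148.   231.2] yyaw 150.38 w 85.4 F [ 0.1 -0.8 -0.2] 0.0
  shift [-4.172e+02  1.666e+02  2.000e-01] roll -52.42
```

>>> drive_tool(
  targets=[
    [-1,-417,166,0,-52.5],
    [-1,-417,166,0,-52.5],
    [-1,-417,166,0,-52.5],
    [-1,-417,166,0,-52.5],
    [-1,-417,166,0,-52.5],
    [-1,-417,166,0,-52.5],
    [-1,-417,166,0,-52.5],
    [-1,-417,166,0,-52.5],
    [-1,-417,166,0,-52.5],
    [-1,-417,166,0,-52.5],
    [-1,-417,166,0,-52.5],
    [-1,-417,166,0,-52.5],
  ],
)

```text
clock: 2.4
position: [541.5, 293.4, 230.9]
ee_rot: [0.833, -0.553, -0.0, 0.001]
contact_force: [0.3, 0.2, 0.3]
gripper_width: 85.5
grasp_force: 0.0
```

```bash
python3 - <<'E'
from to import *
import cv2
to((541.7,297,88,202.8))
s=arm.read_state()
cv2.imwrite("pics/w1.png",cv2.convertScaleAbs(arm.get_image("wrist"),alpha=1.4))
# predicted divider corners in wrist picture
from fit import td,proj
p=arm.camera_params("wrist");T=np.array(p['tool_from_camera']);f=200/np.tan(np.radians(p['fov_y']/2))
M=R.from_quat(s['ee_rot']).as_matrix()
P=td([585.2,315.5,.398,16],[(x,y,125) for x in(-8,8) for y in(-55,55)])
c=((P-s['position'])@M-T[:3,3])@T[:3,:3]
print((c[:,:2]/c[:,2:]*f+[p['cx'],p['cy']]).round(0).tolist())
E
```

```text
t 2.4 pos [541.5 293.4 230.9] yyaw -157.21 w 85.5 F [0.3 0.2 0.3] 0.0
  shift [ -3.3  -1.7 142.9] roll -0.01
[[342.0, 128.0], [339.0, 270.0], [322.0, 129.0], [322.0, 275.0]]
```

View pics/w1.png

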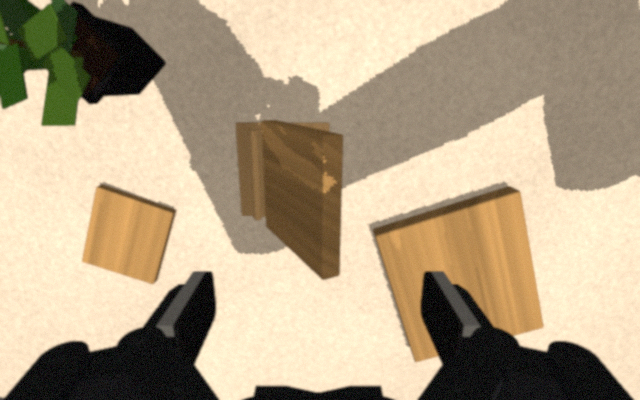

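Wrist view: the board's top edge is at (342,134)–(339,275), matching the prediction to about 5 px. The robot-side finger is on the right and clear of the board. Descending.

>>> drive_tool(
  targets=[
    [-1,-3,-2,50,0],
    [-1,-3,-2,100,0],
    [-1,-3,-2,130,0],
    [-1,-3,-2,141,0],
    [-0.2,-3,-2,141,0],
    [-0.2,-3,-2,141,0],
    [-0.2,-3,-2,141,0],
  ],
)

```text
clock: 3.15
position: [543.8, 298.5, 92.9]
ee_rot: [0.833, -0.553, 0.001, -0.002]
contact_force: [-0.1, -0.2, -0.3]
gripper_width: 51.2
grasp_force: 0.0
```

```bash
python3 to.py 585.5 315.4 90 202.8
```

```text
t 3.15 pos [543.8 298.5  92.9] yyaw -157.18 w 51.2 F [-0.1 -0.2 -0.3] 0.0
  shift [  0.6 -44.9   3.1] roll 0.02
```

>>> drive_tool(
  targets=[
    [-0.2,0,-8,0,0],
    [-0.2,0,-16,0,0],
    [-0.2,0,-24,0,0],
    [-0.1,0,-32,0,0],
    [0.0,0,-38,0,0],
    [0.1,0,-43,0,0],
    [0.2,0,-45,0,0],
    [0.3,0,-45,0,0],
    [0.4,0,-45,0,0],
  ],
)

```text
clock: 4.05
position: [583.8, 315.1, 90.2]
ee_rot: [0.833, -0.553, -0.0, 0.0]
contact_force: [0.4, -0.1, -0.3]
gripper_width: 25.5
grasp_force: 0.0
```

```bash
python3 - <<'E'
from to import *
import cv2
to((585.5,315.4,90,202.8))
a=arm.get_image("side")[150:310,180:390];b=arm.get_image("wrist")[60:340,150:500]
o=np.zeros((560,800,3),np.uint8);a=cv2.resize(a,None,fx=2,fy=2);o[:320,:420]=a;o[:280,430:780]=b
cv2.imwrite("pics/u1.png",cv2.convertScaleAbs(o[:330],alpha=1.4))
E
```

```text
t 4.05 pos [583.8 315.1  90.2] yyaw -157.19 w 25.5 F [ 0.4 -0.1 -0.3] 0.0
  shift [ 0.4 -1.7  0.2] roll 0.01
```

View pics/u1.png

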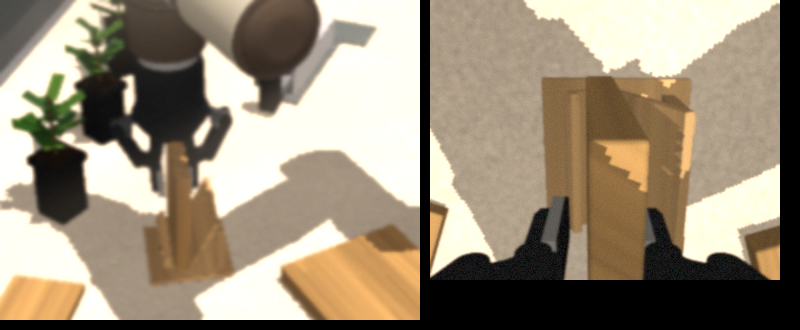

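The board stands nearly upright between the fingers. I'll close on it and lift.

>>> drive_tool(
  targets=[
    [0.6,0,0,0,0],
    [0.8,0,0,0,0],
    [1,0,0,0,0],
    [1,0,0,0,0],
    [1,0,0,0,0],
    [1,0,0,-10,0],
    [1,0,0,-25,0],
    [1,0,0,-60,0],
    [1,0,0,-110,0],
    [1,0,0,-130,0],
    [1,0,0,-130,0],
  ],
)

```text
clock: 5.25
position: [586.0, 316.4, 225.5]
ee_rot: [0.833, -0.553, 0.002, -0.005]
contact_force: [-0.1, 0.2, -1.5]
gripper_width: 15.0
grasp_force: 59.0
```

```bash
python3 - <<'E'
from to import *
import cv2
to((575,0,220,231),(496.7,-287.3,220,260.27))
s=arm.read_state(); np.save("grasp.npy",s['position'])
for n in("side","scene","wrist"): cv2.imwrite(f"pics/l_{n}.png",arm.get_image(n))
o=np.zeros((400,800,3),np.uint8)
a=cv2.imread("pics/l_side.png")[60:260,190:390];b=cv2.imread("pics/l_wrist.png")[:,120:520]
o[:,:400]=cv2.resize(a,None,fx=2,fy=2);o[:,400:]=b
cv2.imwrite("pics/l1.png",cv2.convertScaleAbs(o,alpha=1.4))
E
```

```text
t 5.25 pos [586.  316.4 225.5] yyaw -157.16 w 15.0 F [-0.1  0.2 -1.5] 58.984272480010986
  shift [287.4 133.    3.5] roll -28.16
  shift [521.8 316.7   1.1] roll -57.43
```

View pics/l1.png

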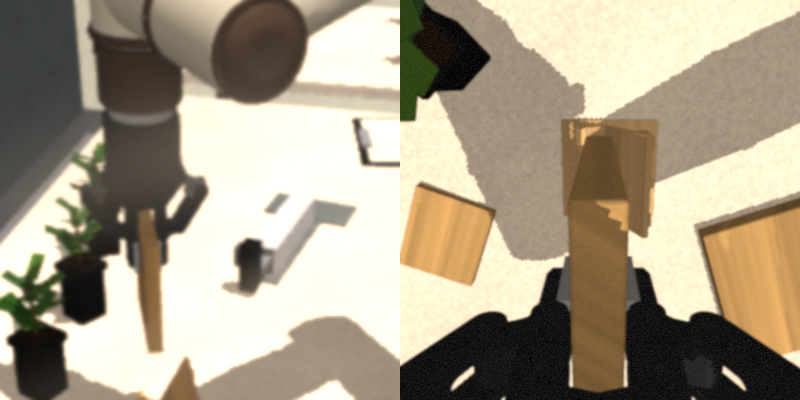

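The board is held upright. Its near end face runs from about (318,389) at the top to (318,136) at the bottom in the wrist image. I'll work out where its lower edge is in the tool frame.

```bash
python3 - <<'E'
from h import *
p=arm.camera_params("wrist");T=np.array(p['tool_from_camera']);f=200/np.tan(np.radians(p['fov_y']/2))
def pw(P):
    c=(np.array(P,float)-T[:3,3])@T[:3,:3]; return c[:,:2]/c[:,2:]*f+[p['cx'],p['cy']]
def pts(q):
    xe,zb,yo,tx,ty=q; z=zb-125
    return [(xe,-8+yo,zb),(xe,8+yo,zb),(xe+ty*125,-8+yo+tx*125,z),(xe+ty*125,8+yo+tx*125,z)]
u=np.array([(304,136),(332,136),(290,389),(347,389)])
r=lambda q:(pw(pts(q))-u).ravel()
for fr in(0,1):
    s=least_squares(lambda q:np.r_[r(q),0 if fr else 1e4*q[4]],[55,78,0,0,0]);print(s.x.round(3),s.fun.round(1))
g=cv2.cvtColor(cv2.imread("pics/l_wrist.png"),6)
print(g[120:150,318].tolist()); print(g[375:400,318].tolist()); print(g[150,295:345].tolist())
E
```

```text
[ 4.2646e+01  1.9802e+01 -3.5000e-02  1.0000e-03 -0.0000e+00] [ -3.3  33.    3.3  33.  -32.3  -9.4  32.3  -9.4  -1.7]
[ 5.2235e+01  6.1596e+01 -3.7000e-02  1.0000e-03 -4.3100e-01] [-0.2  0.   0.2  0.   0.  -0.  -0.   0.   0. ]
[122, 126, 112, 96, 84, 84, 102, 118, 120, 102, 91, 83, 81, 77, 77, 70, 61, 57, 56, 55, 56, 54, 54, 52, 53, 56, 53, 54, 52, 54]
[68, 66, 68, 70, 66, 67, 65, 66, 68, 65, 64, 62, 65, 64, 65, 63, 60, 37, 18, 16, 14, 17, 17, 14, 11]
[71, 69, 72, 71, 76, 76, 77, 67, 61, 57, 56, 63, 58, 59, 59, 60, 54, 59, 56, 55, 56, 55, 54, 54, 54, 53, 51, 50, 57, 50, 52, 54, 56, 57, 54, 55, 56, 55, 59, 55, 57, 61, 64, 62, 65, 70, 74, 73, 75, 73]
```

The trapezoid at rows 136–200 is the end face, and below it is the top edge. Redoing the fit that way.

```bash
python3 - <<'E'
from h import *
p=arm.camera_params("wrist");T=np.array(p['tool_from_camera']);f=200/np.tan(np.radians(p['fov_y']/2))
def pw(P):
    c=(np.array(P,float)-T[:3,3])@T[:3,:3]; return c[:,:2]/c[:,2:]*f+[p['cx'],p['cy']]
def pts(q):
    xe,zb,yo,tx,ty=q; z=zb-125
    return [(xe,-8+yo,zb),(xe,8+yo,zb),(xe+ty*125,-8+yo+tx*125,z),(xe+ty*125,8+yo+tx*125,z)]
g=cv2.cvtColor(cv2.imread("pics/l_wrist.png"),6)
print("col 318 rows 188-212",g[188:212,318].tolist())
u=np.array([(304,136),(332,136),(290,200),(347,200)])
r=lambda q:(pw(pts(q))-u).ravel()
for fr in(0,1):
    s=least_squares(lambda q:np.r_[r(q),0 if fr else 1e4*q[4]],[55,78,0,0,0]);print(s.x.round(3),s.fun.round(1))
E
```

```text
col 318 rows 188-212 [53, 54, 52, 54, 53, 52, 56, 54, 55, 53, 59, 71, 82, 92, 99, 104, 97, 83, 72, 71, 74, 77, 74, 71]
[ 4.9945e+01  7.5028e+01 -3.7000e-02  1.0000e-03 -0.0000e+00] [ 0.7  0.8 -0.7  0.8 -1.  -0.4  1.  -0.4 -0. ]
[ 5.0122e+01  7.7545e+01 -3.7000e-02  1.0000e-03 -9.0000e-03] [ 0.9 -0.  -0.9 -0.  -0.2  0.   0.2  0.   0. ]
```

>>> drive_tool(
  targets=[
    [1,518,317,0,-57.4],
    [1,518,317,0,-57.4],
    [1,518,317,0,-57.4],
    [1,518,317,0,-57.4],
    [1,518,317,0,-57.4],
    [1,518,317,0,-57.4],
    [1,518,317,0,-57.4],
    [1,518,317,0,-57.4],
    [1,518,317,0,-57.4],
    [1,518,317,0,-57.4],
    [1,518,317,0,-57.4],
    [1,518,317,0,-57.4],
  ],
)

```text
clock: 6.6
position: [492.8, -275.3, 218.1]
ee_rot: [0.996, -0.085, -0.002, -0.0]
contact_force: [1.1, -0.3, -2.8]
gripper_width: 15.2
grasp_force: 59.1
```

```bash
python3 to.py 500.6 -288 140 260.27
```

```text
t 6.6 pos [ 492.8 -275.3  218.1] yyaw -99.78 w 15.2 F [ 1.1 -0.3 -2.8] 59.07070577144623
  shift [10.1 11.2 78. ] roll -0.05
```

>>> drive_tool(
  targets=[
    [1,10,11,30,0],
    [1,10,11,60,0],
    [1,10,11,78,0],
    [1,10,11,78,0],
    [1,10,11,78,0],
  ],
)

```text
clock: 7.1
position: [502.0, -286.3, 141.3]
ee_rot: [0.996, -0.085, -0.001, 0.0]
contact_force: [0.2, -0.4, -1.0]
gripper_width: 15.3
grasp_force: 59.2
```

```bash
cat > wl.py <<'E'
from h import *
from to import to,R
p=arm.camera_params("wrist");T=np.array(p['tool_from_camera']);f=200/np.tan(np.radians(p['fov_y']/2))
def pw(P):
    c=(np.array(P,float)-T[:3,3])@T[:3,:3]; return c[:,:2]/c[:,2:]*f+[p['cx'],p['cy']]
def wt(P,s): return (np.array(P,float)-s['position'])@R.from_quat(s['ee_rot']).as_matrix()
E
python3 - <<'E'
from wl import *
from fit import tg
to((500.6,-288,81,260.27))
s=arm.read_state();im=arm.get_image("wrist");cv2.imwrite("pics/w2.png",im)
q=[534.68,-65.5,np.radians(80.27)]
print(pw(wt(tg(q,[(-260,70,5),(-260,-70,5),(-190,-70,5),(-190,70,5),(-180,-20,49),(-180,20,49)]),s)).round(0).tolist())
print(pw([(50,-8,76),(50,8,76)]).round(0).tolist())
side=arm.get_image("side");scene=arm.get_image("scene");cv2.imwrite("pics/s2.png",side);cv2.imwrite("pics/sc2.png",scene)
o=np.zeros((600,800,3),np.uint8);o[:400,:640]=cv2.convertScaleAbs(im,alpha=1.6)
o[400:,:320]=cv2.resize(scene[120:220,160:320],(320,200));o[400:,330:650]=cv2.resize(side[100:200,280:440],(320,200))
for g in range(0,640,40): cv2.putText(o,str(g),(g,398),0,.3,(0,0,255),1)
cv2.imwrite("pics/w2v.png",o)
E
```

```text
t 7.1 pos [ 502.  -286.3  141.3] yyaw -99.76 w 15.3 F [ 0.2 -0.4 -1. ] 59.21083331108093
  shift [-1.   1.9 60.3] roll -0.03
[[361.0, 272.0], [368.0, 106.0], [275.0, 106.0], [281.0, 272.0], [256.0, 186.0], [259.0, 240.0]]
[[306.0, 137.0], [333.0, 137.0]]
```

View pics/w2v.png

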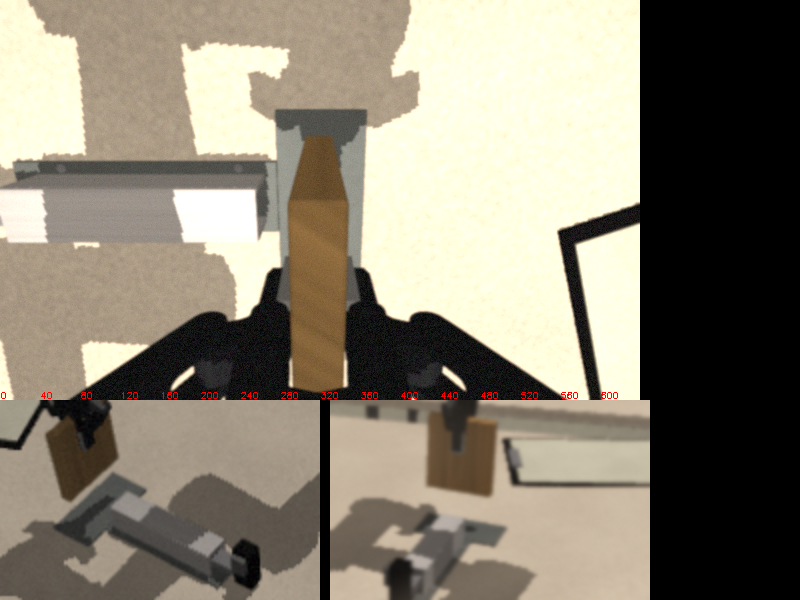

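```bash
python3 - <<'E'
from wl import *
from fit import tg
s=arm.read_state(); q=[534.68,-65.5,np.radians(80.27)]
print("foot in tool (fit)",wt(tg(q,[(-225,0,5)]),s).round(1)); to((500.6,-288,87,260.27))
E
```

```text
foot in tool (fit) [[ -6.6   2.  138.4]]
t 7.25 pos [ 503.2 -286.3  143.5] yyaw -99.75 w 15.4 F [-0.4 -0.4 -2.1] 59.24175560474396
  shift [-2.4  2.  56.5] roll -0.02
```

>>> drive_tool(
  targets=[
    [1,-4,2,25,0],
    [1,-4,2,45,0],
    [1,-4,2,55,0],
    [1,-4,2,55,0],
    [1,-4,2,55,0],
    [1,-4,2,55,0],
  ],
)

```text
clock: 7.85
position: [499.2, -287.9, 88.8]
ee_rot: [0.996, -0.085, 0.001, 0.0]
contact_force: [-0.5, -0.5, -1.5]
gripper_width: 15.3
grasp_force: 59.4
```

```bash
python3 - <<'E'
from wl import *
from fit import tg
s=arm.read_state(); q=[534.68,-65.5,np.radians(80.27)]
im=arm.get_image("wrist");cv2.imwrite("pics/w3.png",im)
print("foot fit in tool",wt(tg(q,[(-225,0,5)]),s).round(1)); to((500.6,-288,82,260.27))
print("plate -y corners",pw(wt(tg(q,[(-260,-70,5),(-190,-70,5)]),s)).round(1).tolist(),"board bottom",pw([(50,-8,76),(50,8,76)]).round(1).tolist())
g=cv2.cvtColor(im,6)
for c in (285,350): print("col",c,g[40:130,c].tolist())
for r in (125,): print("row",r,g[r,255:395].tolist())
E
```

```text
foot fit in tool [[-2.9 -0.2 83.7]]
t 7.9 pos [ 499.  -287.8   88.6] yyaw -99.77 w 15.2 F [-0.   0.6 -2.2] 59.363760352134705
  shift [ 1.6 -0.1  6.6] roll -0.04
plate -y corners [[376.1, 107.4], [261.7, 107.5]] board bottom [[306.1, 137.4], [332.5, 137.4]]
col 285 [101, 102, 101, 99, 106, 102, 105, 104, 103, 103, 102, 101, 102, 100, 103, 104, 102, 102, 102, 101, 100, 101, 102, 100, 100, 101, 101, 103, 103, 100, 99, 106, 104, 105, 104, 101, 101, 101, 100, 101, 97, 101, 102, 103, 105, 105, 102, 106, 105, 102, 102, 101, 99, 101, 100, 102, 101, 102, 102, 102, 106, 106, 106, 108, 104, 105, 107, 105, 104, 101, 91, 70, 53, 52, 49, 54, 47, 50, 50, 50, 52, 52, 50, 52, 53, 51, 50, 51, 52, 51]
col 350 [102, 99, 99, 100, 98, 97, 97, 98, 101, 97, 99, 98, 100, 101, 98, 99, 99, 98, 100, 96, 100, 96, 99, 99, 95, 98, 98, 98, 102, 103, 104, 103, 107, 106, 106, 105, 103, 101, 103, 103, 103, 101, 103, 104, 101, 102, 100, 98, 97, 99, 99, 102, 107, 104, 105, 103, 105, 104, 105, 103, 100, 102, 101, 101, 105, 104, 104, 101, 103, 101, 92, 64, 55, 50, 51, 49, 52, 49, 51, 49, 50, 52, 54, 52, 49, 50, 54, 53, 52, 55]
row 125 [105, 103, 102, 100, 100, 99, 89, 69, 58, 52, 52, 50, 51, 50, 49, 56, 47, 51, 50, 49, 53, 50, 53, 51, 53, 52, 48, 54, 51, 51, 51, 48, 51, 50, 53, 51, 51, 51, 50, 52, 50, 50, 53, 54, 54, 52, 52, 49, 55, 49, 52, 53, 52, 53, 52, 49, 53, 51, 48, 49, 50, 50, 49, 50, 52, 51, 53, 51, 52, 52, 52, 53, 50, 55, 50, 49, 52, 53, 49, 51, 53, 52, 51, 47, 48, 53, 50, 51, 52, 50, 49, 53, 48, 53, 48, 50, 57, 56, 50, 55, 51, 50, 49, 53, 52, 57, 50, 51, 53, 52, 47, 53, 54, 49, 52, 51, 54, 55, 61, 79, 93, 101, 103, 100, 104, 104, 103, 106, 104, 103, 105, 101, 107, 105, 102, 104, 102, 103, 101, 101]
```

Plate edge and board agree in the wrist frame to within about 1 mm, and they are square. Lowering to contact.

>>> drive_tool(
  targets=[
    [1,0,0,3,0],
    [1,0,0,5,0],
    [1,0,0,5,0],
    [1,0,0,5,0],
  ],
)

```text
clock: 8.3
position: [498.1, -287.6, 82.2]
ee_rot: [0.996, -0.085, -0.0, 0.0]
contact_force: [-0.2, -0.6, -1.7]
gripper_width: 15.3
grasp_force: 59.4
```

>>> drive_tool(
  targets=[
    [1,0,0,1,0],
    [1,0,0,1,0],
  ],
)

```text
clock: 8.5
position: [498.1, -287.6, 81.2]
ee_rot: [0.996, -0.085, -0.0, -0.0]
contact_force: [-1.0, 0.4, -3.0]
gripper_width: 15.3
grasp_force: 59.4
```

>>> drive_tool(
  targets=[
    [1,0,0,1,0],
    [1,0,0,1,0],
  ],
)

```text
clock: 8.7
position: [498.1, -287.6, 80.2]
ee_rot: [0.996, -0.085, -0.0, -0.0]
contact_force: [0.2, 0.4, -2.5]
gripper_width: 15.0
grasp_force: 59.4
```

>>> drive_tool(
  targets=[
    [1,1,0,1,0],
    [1,1,0,1,0],
  ],
)

```text
clock: 8.9
position: [499.2, -287.7, 79.2]
ee_rot: [0.996, -0.085, -0.0, -0.0]
contact_force: [-0.1, 1.0, -2.4]
gripper_width: 15.6
grasp_force: 59.4
```

>>> drive_tool(
  targets=[
    [1,0,0,1,0],
    [1,0,0,1,0],
  ],
)

```text
clock: 9.1
position: [499.0, -287.7, 78.2]
ee_rot: [0.996, -0.085, -0.0, -0.0]
contact_force: [-0.6, 0.8, -1.8]
gripper_width: 15.2
grasp_force: 59.4
```

>>> drive_tool(
  targets=[
    [1,0,0,1,0],
    [1,0,0,1,0],
  ],
)

```text
clock: 9.3
position: [499.0, -287.7, 77.2]
ee_rot: [0.996, -0.085, -0.0, -0.0]
contact_force: [-0.3, 0.4, -1.7]
gripper_width: 15.5
grasp_force: 59.4
```

>>> drive_tool(
  targets=[
    [1,0,0,1,0],
    [1,0,0,1,0],
  ],
)

```text
clock: 9.5
position: [499.0, -287.7, 76.2]
ee_rot: [0.996, -0.085, -0.0, -0.0]
contact_force: [-0.0, -0.2, -2.3]
gripper_width: 15.3
grasp_force: 59.4
```

>>> drive_tool(
  targets=[
    [1,0,0,1,0],
    [1,0,0,1,0],
  ],
)

```text
clock: 9.7
position: [499.0, -287.7, 75.2]
ee_rot: [0.996, -0.085, -0.0, -0.0]
contact_force: [-0.1, -1.4, -2.4]
gripper_width: 15.6
grasp_force: 59.4
```

>>> drive_tool(
  targets=[
    [1,0,0,1,0],
    [1,0,0,1,0],
  ],
)

```text
clock: 9.9
position: [499.1, -287.7, 74.2]
ee_rot: [0.996, -0.085, -0.0, -0.0]
contact_force: [-0.1, 0.8, -1.9]
gripper_width: 15.6
grasp_force: 59.4
```

```bash
python3 - <<'E'
from wl import *
im=arm.get_image("wrist");cv2.imwrite("pics/w4.png",im)
for n in("w2","w3","w4"):
    a=cv2.imread(f"pics/{n}.png");h=cv2.cvtColor(a,40)[...,1]
    print(n,"sat col316-320 rows 110-150",h[110:150,314:322].mean(1).round().astype(int).tolist())
    m=(h>70).astype(np.uint8); 
    for r in(145,160,185): 
        c=np.where(m[r,280:360])[0]; print(r,c.min()+280,c.max()+280)
for zb in(68,70,72,74,76): print(zb,pw([(50,0,zb),(51,0,zb),(50,0,zb-125)]).round(1).tolist())
s=cv2.imread("pics/w4.png")
E
```

```text
w2 sat col316-320 rows 110-150 [25, 19, 21, 17, 14, 21, 25, 22, 19, 19, 16, 20, 26, 21, 23, 19, 20, 22, 18, 19, 20, 20, 20, 21, 23, 56, 108, 136, 138, 149, 150, 145, 148, 140, 149, 148, 143, 146, 138, 147]
145 304 334
160 300 337
185 293 343
w3 sat col316-320 rows 110-150 [54, 41, 22, 17, 17, 16, 20, 24, 16, 17, 17, 18, 20, 20, 20, 21, 18, 17, 17, 19, 20, 18, 18, 16, 20, 56, 109, 144, 144, 153, 147, 147, 141, 148, 154, 145, 145, 147, 147, 150]
145 303 334
160 299 338
185 293 344
w4 sat col316-320 rows 110-150 [58, 51, 38, 21, 20, 14, 23, 19, 18, 21, 20, 22, 22, 18, 20, 15, 18, 17, 16, 18, 20, 20, 19, 16, 22, 52, 108, 146, 138, 144, 150, 146, 149, 141, 140, 143, 148, 138, 137, 141]
145 303 334
160 298 338
185 292 344
68 [[319.4, 139.3], [319.4, 137.6], [320.9, 209.5]]
70 [[319.3, 138.8], [319.3, 137.1], [320.8, 207.0]]
72 [[319.3, 138.3], [319.3, 136.6], [320.8, 204.5]]
74 [[319.3, 137.9], [319.3, 136.2], [320.7, 202.2]]
76 [[319.3, 137.4], [319.3, 135.8], [320.7, 200.0]]
```

>>> drive_tool(
  targets=[
    [1,0,0,1,0],
    [1,0,0,1,0],
  ],
)

```text
clock: 10.15
position: [499.3, -287.9, 74.1]
ee_rot: [0.996, -0.085, 0.0, 0.0]
contact_force: [-0.3, 0.2, 2.5]
gripper_width: 15.2
grasp_force: 60.0
```

>>> drive_tool(
  targets=[
    [1,0,0,1,0],
    [1,0,0,1,0],
  ],
)

```text
clock: 10.35
position: [499.3, -287.9, 74.0]
ee_rot: [0.996, -0.085, 0.0, 0.0]
contact_force: [-3.9, 1.2, 8.2]
gripper_width: 15.2
grasp_force: 60.9
```

>>> drive_tool(
  targets=[
    [1,0,0,1,0],
    [1,0,0,1,0],
  ],
)

```text
clock: 10.55
position: [499.3, -287.9, 74.0]
ee_rot: [0.996, -0.085, 0.0, 0.0]
contact_force: [-5.2, 3.8, 13.4]
gripper_width: 15.4
grasp_force: 61.6
```

Contact at TCP z = 74. I'll relax the push, then release gently.

>>> drive_tool(
  targets=[
    [1,0,0,-2,0],
    [1,0,0,-2,0],
    [1,0,0,-2.5,0],
    [0.6,0,0,-2.5,0],
    [0.5,0,0,-2.5,0],
    [0.4,0,0,-2.5,0],
    [0.2,0,0,-2.5,0],
    [-0.1,0,0,-2.5,0],
    [-0.3,0,0,-2.5,0],
    [-0.3,0,0,-2.5,0],
  ],
)

```text
clock: 11.55
position: [499.1, -287.8, 73.8]
ee_rot: [0.996, -0.085, 0.0, 0.0]
contact_force: [-0.4, -0.1, -0.7]
gripper_width: 55.5
grasp_force: 0.0
```

>>> drive_tool(
  targets=[
    [-0.3,0,0,-20,0],
    [-0.3,0,0,-60,0],
    [-0.3,0,0,-105,0],
    [-0.5,0,0,-126,0],
    [-1,0,0,-126,0],
    [-1,0,0,-126,0],
  ],
)

```text
clock: 12.15
position: [498.9, -287.5, 199.9]
ee_rot: [0.996, -0.085, 0.0, -0.0]
contact_force: [1.0, 0.4, 0.1]
gripper_width: 85.4
grasp_force: 0.0
```

```bash
python3 - <<'E'
from wl import *
from fit import tg
s=arm.read_state(); q=[534.68,-65.5,np.radians(80.27)]
for n in("scene","side","wrist"): 
    cv2.imwrite(f"pics/p_{n}.png",arm.get_image(n))
B=[(-225+x,y,z) for x in(-8,8) for y in(-55,55) for z in (130,)]
im=cv2.imread("pics/p_wrist.png");h=cv2.cvtColor(im,40)[...,1]
print("pred top corners",pw(wt(tg(q,B),s)).round(0).tolist())
m=((h>70)&(im.sum(2)>90)).astype(np.uint8)
n,l,st,c=cv2.connectedComponentsWithStats(m)
for i in range(1,n):
    if st[i,4]>300: print(st[i],cv2.minAreaRect(np.argwhere(l==i)[:,::-1].astype(np.float32)))
to((542,-21.15,200,170.27))
E
```

```text
pred top corners [[333.0, 134.0], [331.0, 297.0], [306.0, 134.0], [308.0, 297.0]]
[ 305  115   28  182 4596] ((318.4999694824219, 205.49998474121094), (26.999996185302734, 180.99996948242188), 0.0)
t 12.3 pos [ 498.3 -287.4  198.2] yyaw -99.79 w 85.2 F [ 0.   0.1 -0.2] 0.0
  shift [  -2.2 -269.8   -1.7] roll 89.94
```

```bash
python3 - <<'E'
from wl import *
im=cv2.imread("pics/p_wrist.png");g=cv2.cvtColor(im,6);h=cv2.cvtColor(im,40)[...,1]
s=arm.read_state();M=R.from_quat(s['ee_rot']).as_matrix()
print("g col300",g[85:115,300].tolist());print("g col340",g[85:115,340].tolist())
print("sat",h[105:125,314:322].mean(1).round().tolist())
print("row108",g[108,265:375].tolist())
from fit import tg
q=[534.68,-65.5,np.radians(80.27)]
print("plate",pw(wt(tg(q,[(-260,-70,5),(-190,-70,5),(-225,-70,5),(-225,-55,5),(-233,-55,5),(-217,-55,5)]),s)).round(1).tolist())
E
```

```text
g col300 [87, 86, 90, 93, 92, 91, 92, 93, 90, 94, 111, 135, 150, 153, 149, 133, 99, 86, 84, 85, 84, 87, 86, 86, 84, 84, 86, 86, 85, 88]
g col340 [86, 88, 93, 91, 93, 95, 92, 91, 90, 93, 109, 126, 140, 142, 116, 94, 78, 78, 85, 86, 84, 83, 83, 81, 84, 86, 83, 84, 83, 86]
sat [22.0, 24.0, 23.0, 18.0, 13.0, 19.0, 21.0, 17.0, 17.0, 30.0, 72.0, 110.0, 149.0, 145.0, 150.0, 150.0, 146.0, 146.0, 146.0, 151.0]
row108 [154, 154, 155, 156, 154, 150, 149, 154, 155, 157, 154, 146, 133, 114, 92, 73, 53, 54, 62, 79, 83, 86, 87, 83, 87, 87, 84, 84, 87, 82, 85, 87, 84, 82, 84, 86, 84, 83, 85, 86, 85, 82, 86, 84, 88, 83, 77, 66, 52, 44, 45, 41, 41, 44, 45, 44, 46, 45, 44, 42, 43, 42, 46, 46, 44, 46, 47, 46, 57, 70, 78, 82, 84, 82, 84, 81, 84, 85, 87, 86, 84, 82, 84, 85, 85, 82, 83, 83, 83, 85, 85, 101, 128, 150, 156, 155, 157, 155, 154, 154, 150, 153, 152, 155, 155, 153, 155, 158, 157, 156]
plate [[358.1, 98.2], [280.2, 98.3], [319.1, 98.3], [319.1, 115.4], [327.9, 115.4], [310.3, 115.4]]
```

The divider stands square and within about 2 mm of centre. Now to hover over the grip.

```bash
python3 to.py 545 -14.5 215 170.27
```

```text
t 12.3 pos [ 498.3 -287.4  198.2] yyaw -99.79 w 85.2 F [ 0.   0.1 -0.2] 0.0
  shift [  -0.4 -276.9  -16.7] roll 89.94
```

>>> drive_tool(
  targets=[
    [-1,0,-30,-17,0],
    [-1,0,-70,-17,9],
    [-1,0,-277,-17,90],
    [-1,0,-277,-17,90],
    [-1,0,-277,-17,90],
    [-1,0,-277,-17,90],
    [-1,0,-277,-17,90],
    [-1,0,-277,-17,90],
    [-1,0,-277,-17,90],
    [-1,0,-277,-17,90],
    [-1,0,-277,-17,90],
    [-1,0,-277,-17,90],
  ],
)

```text
clock: 13.5
position: [545.6, -14.8, 215.3]
ee_rot: [-0.642, 0.767, 0.001, -0.001]
contact_force: [0.5, -0.6, -0.1]
gripper_width: 85.1
grasp_force: 0.0
```

```bash
python3 - <<'E'
from wl import *
from fit import tg
to((545,-14.5,200,170.27))
im=arm.get_image("wrist");cv2.imwrite("pics/w5.png",im);s=arm.read_state()
q=[534.68,-65.5,np.radians(80.27)]
for n,P in dict(mouth49=[(0,-20,49),(0,20,49)],blk0=[(30,-13,82),(30,13,82),(60,-13,82),(60,13,82)],btn=[(34,-22,60),(56,-22,60)],bar=[(0,-6,35),(0,6,35)]).items():
    print(n,pw(wt(tg(q,P),s)).round(1).tolist())
print("mm/px at 82:",pw(wt(tg(q,[(30,0,82),(60,0,82),(90,0,82)]),s)).round(1).tolist())
o=cv2.convertScaleAbs(im,alpha=2.0)[60:400,190:450];o=cv2.resize(o,None,fx=1.75,fy=1.75)
for g in range(190,450,20): cv2.putText(o,str(g),(int((g-190)*1.75),8),0,.3,(0,0,255),1)
for g in range(60,400,20): cv2.putText(o,str(g),(0,int((g-60)*1.75)+3),0,.3,(255,0,0),1)
cv2.imwrite("pics/w5v.png",o)
g=cv2.cvtColor(im,6)
print(g[150:340:2,318].tolist())
E
```

```text
t 13.5 pos [545.6 -14.8 215.3] yyaw 169.9 w 85.1 F [ 0.5 -0.6 -0.1] 0.0
  shift [-0.2  0.6 15.3] roll -0.37
mouth49 [[295.2, 120.4], [342.6, 119.9]]
blk0 [[302.8, 163.4], [336.1, 163.1], [303.7, 200.0], [335.9, 199.6]]
btn [[293.2, 162.8], [294.0, 187.9]]
bar [[312.0, 118.8], [325.6, 118.7]]
mm/px at 82: [[319.5, 163.2], [319.8, 199.8], [320.1, 234.1]]
[112, 112, 112, 111, 103, 63, 21, 2, 4, 3, 4, 4, 9, 5, 10, 11, 8, 7, 15, 3, 12, 1, 22, 15, 17, 18, 13, 20, 26, 64, 97, 100, 100, 105, 102, 99, 101, 101, 98, 99, 102, 100, 99, 105, 102, 99, 99, 100, 106, 103, 103, 101, 104, 100, 103, 156, 171, 173, 171, 173, 171, 169, 171, 172, 175, 175, 170, 172, 175, 169, 171, 172, 169, 168, 163, 171, 174, 173, 169, 173, 172, 175, 174, 176, 176, 176, 170, 170, 172, 169, 171, 169, 166, 169, 173]
```

View pics/w5v.png

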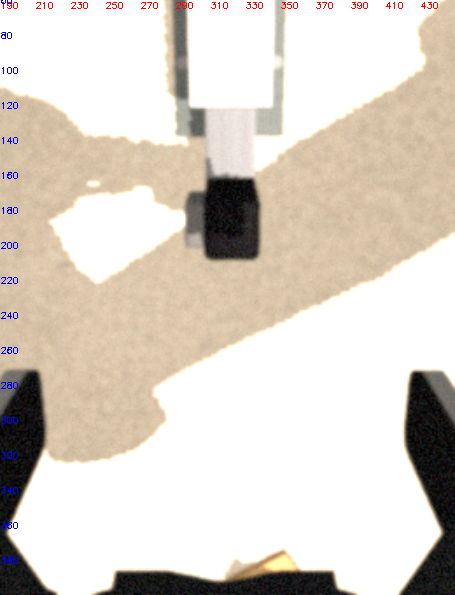

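The block spans columns 307–337 and rows 161–208. That puts the grip 52 mm from the mouth, straight below the TCP along the gauge's x, and the lateral correction is about 2.6 mm. Descending and squeezing.

>>> drive_tool(
  targets=[
    [-1,0,2.6,50,-0.4],
    [-1,0,2.6,100,-0.4],
    [-1,0,2.6,140,-0.4],
    [-1,0,2.6,165,-0.4],
    [-1,0,2.6,175,-0.4],
    [-1,0,2.6,175,-0.4],
    [-1,0,2.6,175,-0.4],
  ],
)

```text
clock: 14.25
position: [544.6, -14.2, 42.7]
ee_rot: [-0.647, 0.762, -0.001, 0.001]
contact_force: [-0.3, 0.1, 0.7]
gripper_width: 85.2
grasp_force: 0.0
```

>>> drive_tool(
  targets=[
    [-0.2,0,0,0,0],
    [0.1,0,0,0,0],
    [0.2,0,0,0,0],
    [0.3,0,0,0,0],
    [0.5,0,0,0,0],
    [1,0,0,0,0],
    [1,0,0,0,0],
    [1,0,0,0,0],
  ],
)

```text
clock: 15.05
position: [542.9, -14.4, 43.6]
ee_rot: [-0.647, 0.762, -0.0, 0.0]
contact_force: [-7.3, 1.0, 11.1]
gripper_width: 27.2
grasp_force: 58.6
```

```bash
python3 - <<'E'
from to import *
to((545,-14.5,41,170.27));print(arm.read_state()['wrist_torque'])
E
```

```text
t 15.05 pos [542.9 -14.4  43.6] yyaw 170.66 w 27.2 F [-7.3  1.  11.1] 58.62903356552124
  shift [-0.3 -2.   2.6] roll 0.39
[0.13087942 0.95142133 0.05174683]
```

>>> drive_tool(
  targets=[
    [1,0,0.6,-1,0],
    [1,-10,0.6,-1.5,0],
    [1,-25,0.6,-1.5,0],
    [1,-40,0.5,-1.5,0],
    [1,-55,0.4,-1.5,0],
    [1,-70,0.4,-1.5,0],
    [1,-85,0.3,-1.5,0],
    [1,-98,0.3,-1.5,0],
    [1,-106,0.3,-1.5,0],
    [1,-108,0.3,-1.5,0],
    [1,-108,0.3,-1.5,0],
    [1,-108,0.3,-1.5,0],
  ],
)

```text
clock: 16.25
position: [561.6, 94.3, 43.8]
ee_rot: [-0.647, 0.762, -0.0, 0.001]
contact_force: [-4.1, 0.5, 4.0]
gripper_width: 26.5
grasp_force: 61.4
```

```bash
python3 - <<'E'
from wl import *
from fit import tg
to((562.6,97,41,170.27)); s=arm.read_state()
for n in("wrist","side","scene"): cv2.imwrite(f"pics/f_{n}.png",arm.get_image(n))
q=[534.68,-65.5,np.radians(80.27)]
im=cv2.imread("pics/f_wrist.png");g=cv2.cvtColor(im,6)
print("TCP gauge x",(s['position'][:2]-q[:2])@[np.cos(q[2]),np.sin(q[2])])
P=[(x,0,35) for x in(0,20,40,60,80,100,120)]
print("bar pred",pw(wt(tg(q,P),s)).round(1).tolist(),"housing top edge",pw(wt(tg(q,[(0,0,49)]),s)).round(1).tolist())
for r in range(0,300): print(r,int(g[r,321:329].mean()),int(g[r,308:314].mean()),int(g[r,331:336].mean()),end="; ")
E
```

```text
t 16.25 pos [561.6  94.3  43.8] yyaw 170.7 w 26.5 F [-4.1  0.5  4. ] 61.44561409950256
  shift [-2.8 -0.5  2.8] roll 0.43
TCP gauge x 162.08683768305752
bar pred [[318.9, -179.1], [318.4, -104.9], [318.0, -37.9], [317.6, 23.0], [317.2, 78.5], [316.9, 129.4], [316.6, 176.1]] housing top edge [[319.0, -212.7]]
0 131 130 129; 1 131 129 130; 2 132 131 130; 3 132 130 130; 4 131 131 132; 5 131 130 130; 6 131 130 130; 7 131 130 129; 8 131 129 130; 9 132 130 131; 10 131 131 130; 11 132 130 132; 12 132 129 131; 13 132 125 131; 14 131 113 130; 15 131 80 130; 16 130 45 130; 17 132 41 130; 18 131 71 131; 19 132 106 131; 20 132 125 131; 21 131 129 130; 22 131 129 131; 23 131 129 130; 24 133 130 132; 25 132 129 130; 26 131 130 130; 27 132 131 130; 28 131 130 130; 29 132 130 132; 30 132 130 130; 31 132 129 130; 32 132 129 132; 33 132 130 129; 34 132 130 131; 35 131 130 130; 36 132 130 131; 37 132 130 130; 38 133 129 129; 39 133 130 130; 40 131 129 130; 41 132 130 130; 42 133 131 131; 43 132 130 130; 44 132 130 131; 45 132 130 130; 46 133 128 129; 47 132 130 131; 48 132 128 130; 49 133 130 130; 50 1
[... 3141 characters left out ...]
 241 7 7 8; 242 7 11 12; 243 8 9 7; 244 8 11 6; 245 7 6 9; 246 7 7 7; 247 11 7 11; 248 6 8 6; 249 6 8 7; 250 6 7 7; 251 5 5 7; 252 9 11 11; 253 9 5 9; 254 10 13 6; 255 10 8 7; 256 7 9 11; 257 9 10 5; 258 9 9 9; 259 10 6 8; 260 8 7 13; 261 11 10 12; 262 10 6 10; 263 8 8 7; 264 8 8 9; 265 8 8 8; 266 8 4 7; 267 4 4 8; 268 7 9 9; 269 10 6 9; 270 7 10 9; 271 6 9 10; 272 10 8 5; 273 8 8 9; 274 8 8 5; 275 8 8 4; 276 5 7 6; 277 7 7 8; 278 8 8 8; 279 6 4 10; 280 8 9 12; 281 10 8 9; 282 6 6 7; 283 8 5 8; 284 7 6 5; 285 9 7 7; 286 9 9 4; 287 8 7 13; 288 10 8 7; 289 10 7 11; 290 6 10 11; 291 9 10 7; 292 8 13 12; 293 11 10 12; 294 8 11 11; 295 12 8 11; 296 10 11 7; 297 12 8 10; 298 10 11 9; 299 10 11 10;
```

```bash
python3 - <<'E'
from wl import *
from fit import tg
from scipy.optimize import brentq
q=[534.68,-65.5,np.radians(80.27)]
def inv(s,row,z,lo=-60,hi=220): return brentq(lambda x:pw(wt(tg(q,[(x,0,z)]),s))[0,1]-row,lo,hi)
s5={'position':np.array([545.6,-14.8,215.3]),'ee_rot':R.from_matrix(np.array([[np.cos(np.radians(259.9)),np.cos(np.radians(169.9)),0],[np.sin(np.radians(259.9)),np.sin(np.radians(169.9)),0],[0,0,-1]])).as_quat()}
g=cv2.cvtColor(cv2.imread("pics/w5.png"),6).astype(float)
print("mouth cols",g[112:135,312:330].mean(1).round().tolist())
print("blk lo",g[152:170,314:330].mean(1).round().tolist(),"hi",g[200:214,314:330].mean(1).round().tolist())
m=inv(s5,121.5,49);print("mouth",m,"junction35",inv(s5,160.5,35)-m,"(=30+r) topedge",inv(s5,207.8,82)-m,"(=60+r)")
s=arm.read_state();to()
print("lines",[inv(s,r,35)-m for r in(16.6,72.7,124,235)])
# side/scene predicted mouth + line
for n in("side","scene"): print(n,proj(n,tg(q,[(0,-8,35),(0,8,35),(0,0,35),(20,0,35),(-10,0,35),(0,0,49)])).round(1).tolist())
a=cv2.cvtColor(cv2.imread("pics/f_side.png"),6);u=proj("side",tg(q,[(x,0,35) for x in range(-10,100,2)]))
print("side along bar",[(x,int(cv2.getRectSubPix(a,(1,1),tuple(map(float,p)))[0,0])) for x,p in zip(range(-10,100,2),u)])
E
```

```text
mouth cols [173.0, 172.0, 172.0, 172.0, 172.0, 172.0, 172.0, 169.0, 153.0, 127.0, 114.0, 114.0, 116.0, 115.0, 115.0, 115.0, 114.0, 114.0, 115.0, 114.0, 115.0, 114.0, 114.0]
blk lo [114.0, 114.0, 113.0, 113.0, 113.0, 113.0, 110.0, 101.0, 83.0, 58.0, 28.0, 9.0, 5.0, 5.0, 8.0, 5.0, 5.0, 7.0] hi [19.0, 20.0, 17.0, 19.0, 18.0, 17.0, 19.0, 34.0, 66.0, 89.0, 99.0, 100.0, 100.0, 100.0]
mouth 1.294746552213757 junction35 36.16678423192492 (=30+r) topedge 65.68941737666528 (=60+r)
t 16.4 pos [561.5  94.1  43.7] yyaw 170.69 w 26.9 F [-4.3  0.5  4.8] 61.576988697052
lines [56.235053467324455, 76.23975298157711, 96.22149308373638, 146.1242690606156]
side [[318.2, 186.1], [323.3, 187.2], [320.7, 186.7], [318.3, 189.8], [321.9, 185.1], [320.8, 182.5]]
scene [[267.0, 198.7], [270.3, 195.1], [268.7, 196.9], [274.4, 199.7], [265.9, 195.5], [268.3, 193.6]]
side along bar [(-10, 34), (-8, 33), (-6, 31), (-4, 30), (-2, 29), (0, 30), (2, 29), (4, 30), (6, 29), (8, 29), (10, 30), (12, 30), (14, 29), (16, 29), (18, 30), (20, 30), (22, 31), (24, 31), (26, 31), (28, 32), (30, 32), (32, 32), (34, 32), (36, 33), (38, 33), (40, 33), (42, 34), (44, 34), (46, 34), (48, 36), (50, 36), (52, 36), (54, 37), (56, 37), (58, 37), (60, 37), (62, 37), (64, 36), (66, 36), (68, 37), (70, 37), (72, 37), (74, 37), (76, 37), (78, 37), (80, 38), (82, 39), (84, 41), (86, 42), (88, 44), (90, 47), (92, 47), (94, 47), (96, 47), (98, 45)]
```

All three estimates (scale lines, block junction, TCP travel) give a reading of about 116.1 mm, so 3.9 mm remain.

>>> drive_tool(
  targets=[
    [1,-2,0,0,0],
    [1,-3.9,0,0,0],
    [1,-3.9,0,0,0],
    [1,-3.9,0,0,0],
    [1,-3.9,0,0,0],
  ],
)

```text
clock: 16.9
position: [562.2, 97.7, 43.7]
ee_rot: [-0.647, 0.762, -0.0, 0.001]
contact_force: [-3.5, 0.7, 5.3]
gripper_width: 27.0
grasp_force: 61.6
```

```bash
python3 - <<'E'
from wl import *
from fit import tg
from scipy.optimize import brentq
q=[534.68,-65.5,np.radians(80.27)]
def inv(s,row,z): return brentq(lambda x:pw(wt(tg(q,[(x,0,z)]),s))[0,1]-row,-60,220)
to();s=arm.read_state();im=arm.get_image("wrist");g=255-cv2.cvtColor(im,6).astype(float)[:,308:314].mean(1)
for lo in(5,60,112):
    w=np.clip(g[lo:lo+25]-140,0,None);r=lo+(w*np.arange(25)).sum()/w.sum();print(r.round(1),round(inv(s,r,35)-1.3,1))
# heavy line at mouth in the scene and side views: before/after
for n in("side","scene"):
    a=arm.get_image(n);cv2.imwrite(f"pics/g_{n}.png",a);b=cv2.imread(f"pics/f_{n}.png")
    u=proj(n,tg(q,[(0,0,35)]))[0].round().astype(int);A=cv2.cvtColor(a,6);B=cv2.cvtColor(b,6)
    sl=np.s_[u[1]-5:u[1]+7,u[0]-6:u[0]+9];print(n,u);print(B[sl]);print(A[sl])
# divider still standing: board pixels in scene vs after placing
a=cv2.imread("pics/g_scene.png").astype(int);u=proj("scene",tg(q,[(-225,0,70)]))[0].round().astype(int)
b=cv2.imread("pics/p_scene.png").astype(int);print("board col",a[u[1],u[0]],"sat top",proj("scene",tg(q,[(-225,y,z) for y in(-55,55) for z in(5,130)])).round().tolist())
h=cv2.cvtColor(a.astype(np.uint8),40)[...,1];m=(h[110:200,180:260]>110).astype(np.uint8);print(cv2.boundingRect(m),m.sum())
E
```

```text
t 16.9 pos [562.2  97.7  43.7] yyaw 170.68 w 27.0 F [-3.5  0.7  5.3] 61.57860338687897
16.7 59.9
72.7 79.9
124.1 99.9
side [321 187]
[[ 45  53  62  76  91 100  92  75  89 133 169 183 185 180 162]
 [ 45  42  44  46  47  49  46  37  47  90 140 169 176 170 147]
 [ 57  40  39  37  34  33  35  36  40  63 104 137 149 145 130]
 [ 65  41  38  33  29  27  29  34  40  54  74  96 114 118 117]
 [ 65  41  34  29  27  26  28  35  43  55  66  83 101 112 114]
 [ 65  38  31  28  27  27  32  47  65  75  76  85 103 112 115]
 [ 77  38  28  28  28  30  43  73 101 111 100  93 106 113 115]
 [ 82  39  29  28  29  35  57  93 115 111  94  94 108 113 114]
 [ 75  41  31  30  33  47  78 106 113 100  85  91 108 114 115]
 [ 58  35  31  32  42  68 100 114 105  88  78  89 107 114 116]
 [ 41  32  32  37  57  90 115 110  92  80  74  88 107 115 115]
 [ 35  33  35  46  74 102 108  96  82  73  70  87 108 114 113]]
[[ 58  70  88 114 137 136 116 119 149 172 183 185 185 181 162]
 [ 45  51  54  60  73  71  55  60  94 138 166 175 177 170 147]
 [ 42  41  40  39  38  38  36  37  54  92 125 142 150 144 129]
 [ 43  39  38  33  31
[... 1490 characters left out ...]
1 153 154 156 157]
 [149 147 147 121  72  58  42  47  87  98 130 145 154 153 157]
 [144 150 119  80  59  37  47  87  99 101 110 119 132 144 154]
 [146 123  78  57  40  44  86 100 103  98 100 100 104 119 130]
 [110  94  61  41  50  83 103 103 102 101 100 100 103 101 106]
 [ 74  76  69  48  84 100 100 104  99 103 102 104 102 100 100]
 [ 76  70  66  52  83 105 100 100 103 103  77  99 100 100 100]
 [ 74  72  59  49  64  73  86 102  99  88  85 102 102 100 103]
 [ 67  72  56  53  51  49  60  76  85  79 100 102  98 104 105]
 [ 75  73  57  46  45  50  47  50  62  66  86 101 101 102 100]]
board col [30 47 60] sat top [[198.0, 185.0], [190.0, 155.0], [222.0, 163.0], [216.0, 133.0]]
(0, 0, 42, 76) 1036
```

```bash
python3 -c "
from bench import arm
print(arm.job_done())"
```

```text
the job is handed in; nothing more can be done
None
```

I've handed the job in at 16.9 s: the divider was set square on the foot plate about 2 mm off centre, the gauge reads about 120 mm (119.9 measured) with the grip still squeezed and the button in, and the seedlings weren't touched; the result of the judging wasn't shown.

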